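# Put the loupe away

## Task

Lift the coffee inspector's loupe out of the cluttered steel tub, stand it upright in the free space of the open instrument case, setting it down gently rather than dropping it, and then close the case and press its lid down until it snaps fully shut. Leave everything else standing where it is.

Things in the scene. Friction and masses are not known exactly. Their poses are not given: they have to be found in the camera images.
- loupe: The loupe: a short plain steel barrel with a black band near its foot and a domed glass lens in a black ring on its flat top. Round, 42 mm across for the lowest 14 mm, 38 mm across from 18 to 48 mm height, lens dome to 52 mm; 90 g. Starts upright in the tub. Origin: centre of its underside; z up along the barrel.
- tub: Open steel tub, fixed, 200 (x) x 230 (y) x 65 mm high, walls and floor 5 mm thick. Origin: centre of its underside. It stands on one side of the table, the case on the other; which is which varies.
- case: Grey instrument case, fixed, 115 (x) x 210 (y) x 62 mm high outside, walls and floor 5 mm thick (inside 105 x 200, floor at z 5 mm). The lid is hinged along its far (+x) upper edge; a snap catch is in the middle of the front (-x) wall. Origin: centre of its underside.
- lid (a joint): Angle of the case lid: 0 = fully shut, about 1.57 = upright, at most 2.05 (leaning back). A stiff hinge: it stays where it is left. The lid is a plate 123 mm from hinge to front edge, 210 mm wide and 8 mm thick; its underside lies on the rim when shut. The catch stops the lid at about 0.07 (ajar); about 10 N down on the front edge snaps it past the catch to 0.
- lid_edge (a point): Middle of the lid's free front edge, on the outer face (the top face when shut, 8 mm above the hinge plane).
- case_hinge (a point): Middle of the lid's hinge line (along the case's y), 57.5 mm to +x of the case's centre, at 62 mm height, level with the rim.
- tamper: In the tub: tamper, steel disc 52 mm across and 16 mm high with a black knob handle (32 mm across), 68 mm tall in all. Origin: centre of its underside.
- tin: In the tub: plain closed aluminium tin, 44 mm across, 50 mm tall. Origin: centre of its underside.
- burr: In the tub: dark steel grinder ring, 52 mm across, 28 mm hole, 22 mm tall. Origin: centre of its underside.
- weight: In the tub, near its middle: steel check weight with a small knob, 26 mm across, 37 mm tall. Origin: centre of its underside.
- lamp: In the case: black lamp block, 70 (x) x 24 (y) x 34 mm high, somewhere along the case's length. Origin: centre of its underside.
- jar: On the table between tub and case, nearer the robot: capped amber glass jar, 60 mm across, 150 mm tall. Origin: centre of its underside.
- bowl: On the table between tub and case, farther out: white bowl, 84 mm across, 55 mm tall. Origin: centre of its underside.
- cup: On the table behind the bowl: white cup, 72 mm across, 70 mm tall. Origin: centre of its underside.
There are look-alikes about, which are no part of the job. There is more than one size of the jar; the job needs the middle-sized.

How it is judged (in metres and radians):
On the way, in this order (a step that is already met when the one before it is completed fails the run):
1. the loupe is lifted clear of the tub (height (world z) of loupe above 0.085 m), for 0.1 s.
2. the loupe stands upright in the case, let go, with the lid still open (x of loupe in the frame of case between -0.045 and 0.045 m and y of loupe in the frame of case between -0.09 and 0.09 m and z of loupe in the frame of case below 0.015 m and angle between loupe's own z axis and vertical below 0.2 rad and contact force between the fingers and loupe below 0.05 N and linear speed of loupe below 0.03 m/s and value of joint lid above 0.5 rad), for 0.2 s.
At the end, for the whole second after the job is handed in: The loupe rests inside the case, upright within 0.2 rad; the lid is snapped shut (joint below 0.04 rad); every other loose thing (tamper, tin, ring and weight in the tub, lamp block in the case, jar, bowl and cup on the table) stands upright within 30 mm of where it began (x of loupe in the frame of case between -0.045 and 0.045 m and y of loupe in the frame of case between -0.09 and 0.09 m and z of loupe in the frame of case below 0.015 m and angle between loupe's own z axis and vertical below 0.2 rad and value of joint lid below 0.04 rad and linear speed of loupe below 0.02 m/s and distance of each of tamper, tin, burr, weight, lamp, jar, bowl, cup from where it was at the start of the episode below 0.03 m and angle between each of tamper, tin, burr, weight, lamp, jar, bowl, cup's own z axis and vertical below 0.3 rad); the robot touches nothing.
It fails at once if the loupe is dropped (falls free faster than 0.6 m/s, a drop of about 18 mm) (linear speed of loupe above 0.6 m/s and contact force between the fingers and loupe below 0.05 N).
It fails at once if another loose thing is knocked over or pushed more than 50 mm (distance of any of tamper, tin, burr, weight, lamp, jar, bowl, cup from where it was at the start of the episode above 0.05 m or angle between any of tamper, tin, burr, weight, lamp, jar, bowl, cup's own z axis and vertical above 0.8 rad).
It also fails if it takes over 59 s, if anything falls off the work surface, if the arm or the gripper's body presses on something with over 40 N, if the wrist force passes 120 N, or if a joint passes its speed limit or range.

## Robot

A 6-joint arm with a two-finger parallel gripper is mounted at the origin on the work surface. World frame = base frame: x ahead of the robot, y to its left, z up, the work surface at z = 0. Lengths are in m, angles in degrees, forces in N, time in s.
With the tool pointing down it reaches from about 0.375 to 0.9 m from the base axis. Payload 3.1 kg.
Tool frame: the origin (TCP) lies at the very end of the fingers, on their centre line; the grasp point (between the pads) lies 19 mm behind it (bot.tcp_to_grasp is the distance from the TCP to the grasp point, in m); z points along the fingers, y is the line along which they close (so a half turn about z gives the same grasp; the last joint's range is limited). The gripper opens to 87 mm and grips with 3 to 60 N. Pads are 19 mm wide; open, the fingers measure 117 mm over their backs; the gripper's body (75 mm by 190 mm) begins 51 mm behind the grasp point.
Start: joints at [-80.243, 30.224, 82.088, -0, 67.689, -10.227], TCP at [0.214, -0.587, 0.223] pointing down, gripper open.
Joint ranges: [-176.69, 176.69], [-43.24, 126.21], [12.49, 139.97], [-82, 262], [0, 151.66], [-163.58, 163.58]. Speed limits (degrees/s): [159.86, 159.86, 180, 180, 180, 180].

## Interface

Orientations are given as a 3x3 rotation matrix whose columns are the frame's x, y, z axes.
In Python, from rig import telemetry, capture, camera_info, job, bot gives the robot as it stands. The module is installed in compiled form; this text tells all that it offers.
- The arm moves only by the tool carry_out, never from a script. Its argument "deltas" is a list that holds one entry, the list of rows, each a list of 7 numbers: the shift along the tool's x, y, z scaled (see below), then the turn, a rotation vector about the tool's x, y, z scaled (see below), then the closure, from -1 (fully open) to 1 (shut). In form: [[[dx, dy, dz, ax, ay, az, claw], ...]]. A call has exactly 10 rows; each row is the pose to reach, as a shift and turn from the pose commanded when the call began, along the tool's axes at that moment, turning the shorter way round; what a row does not reach only later rows make up. The controller multiplies each number of a shift by 15 cm and each number of a turn by 360 degrees. A row lasts 1/12 s, in which the tool goes at most 41.7 mm and 7.16 degrees, less where a joint would pass 70% of its speed; a pose out of reach is approached as far as the arm can. A call with a number of a shift or a turn outside -1 to 1 is refused whole. A call with a gripper value outside its range is refused whole. The fingers move at their own pace and stop on an object; the grip force is fixed at half the most. Time passes only in rows, so rows that repeat a pose let the fingers close, or fill a call up. It gives the time, the measured TCP pose, the force, the opening and the grip force at its end, in the units of the state.
- telemetry.read_state(): the state, without advancing time (a new reading comes with each control period).
- capture(name): name is "side" or "top"; returns the picture (400x640x3 uint8, red, green, blue); there is no depth.
- camera_info(name): a dict with "mtx" (3x3 intrinsics, pixels), "cam_to_world" (4x4, takes a point from camera to world coordinates). Camera axes: x right, y down, z forward; pixel columns grow to the right and rows downward; lengths in m; the calibration is good to about 2 mm. A picture is of the moment at which its call begins. camera_info takes no time and is no camera call.
- job.hand_in(): hands the job in; it is judged then, once.
The state is a dict: "time_s": time; "joint_positions": joint angles; "qvel": joint speeds; "tau": joint torques, N m; "position": TCP position; "tcp_rot": TCP orientation; "force": force on the tool from outside, world axes, zero at the start; "moment": the same for the moment, N m; "opening": opening from 0.0 (shut) to 1.0 (fully open); "grasp_force": force on a finger pad.
Only numpy, scipy, OpenCV 4.12 (cv2) and the standard library are available. Lean on these libraries where they do the work, as an engineer would, in place of code of your own. Each camera call takes 0.05 s, during which the arm holds its last target. There are 200 camera calls.

## Working session

There is one attempt and no reset: what is moved stays moved. The work goes in short steps, Python scripts to look and compute and a tool call to move; the robot and the scene stay as the last step left them, time stands still between calls to the robot, and variables do not carry over. Pictures are saved under pics/ and viewed, at most 10 in all, crops included, and the job is handed in when it is done.

Besides the shell and the picture viewer there is one more tool, called after "Request:" by a JSON object that holds its "fn" and its "kwargs", one argument or row to a line. carry_out: Moves the arm, as the interface text tells. Its arguments: {"type":"object","properties":{"deltas":{"type":"array","items":{"type":"array","items":{"type":"array","items":{"type":"number"}}}}},"required":["deltas"]}

```bash
mkdir -p pics
python3 - <<'E'
from rig import telemetry, capture, camera_info, bot
import cv2, numpy as np
np.set_printoptions(precision=4,suppress=True)
for n in("top","side"):
    im=capture(n); cv2.imwrite(f"pics/{n}0.png",im[:,:,::-1]); c=camera_info(n); print(n,c["mtx"],c["cam_to_world"])
s=telemetry.read_state(); print(s["time_s"],s["position"],s["tcp_rot"],s["opening"],bot.tcp_to_grasp)
E
```

```text
top [[436.3659   0.     322.7925]
 [  0.     436.3659 192.9042]
 [  0.       0.       1.    ]] [[ 0.0286 -0.9875  0.1553  0.3522]
 [-0.9996 -0.0289  0.0006 -0.0088]
 [ 0.0039 -0.1552 -0.9879  1.1392]
 [ 0.      0.      0.      1.    ]]
side [[397.4074   0.     320.3487]
 [  0.     397.4074 200.1733]
 [  0.       0.       1.    ]] [[ 0.9716 -0.1298  0.198   0.355 ]
 [-0.2367 -0.518   0.822  -0.6465]
 [-0.0042 -0.8455 -0.534   0.4863]
 [ 0.      0.      0.      1.    ]]
0.1 [ 0.2135 -0.5867  0.2217] [[ 0.9398  0.3418 -0.0003]
 [ 0.3418 -0.9398  0.002 ]
 [ 0.0004 -0.002  -1.    ]] 0.9977978789221912 0.0187
```

View pics/top0.png

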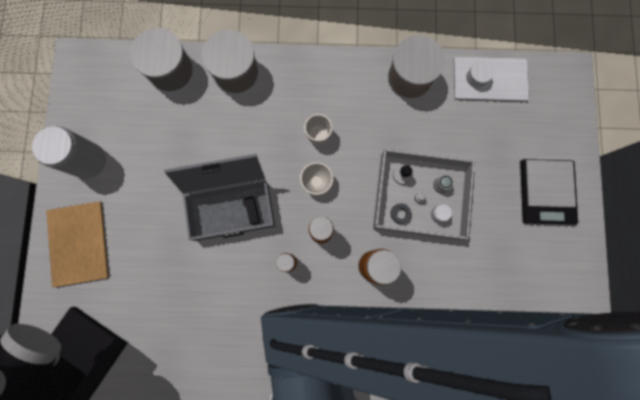

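View pics/side0.png

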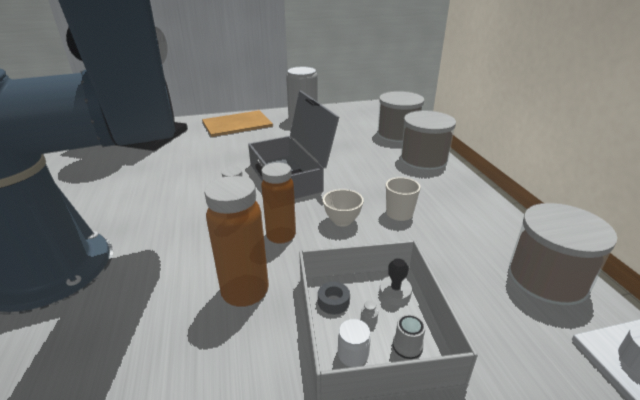

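The top view shows the tub at px (380–472, 152–242). It holds the tamper (405,172), loupe (445,183), weight (420,198), burr (401,214) and tin (442,213). The open case is at (167–272, 157–240) with the lamp near (252,210). The side view has the loupe at (410,335), the tin at (353,340), the weight at (370,313) and the middle jar at (280,200).

Loupe candidates (top px): tin (442,213) is plain and bright, weight (420,198) is small, tamper (405,172) has a black knob, and (445,183) has a black ring and glass. I choose (445,183) and check it in a close crop.

```bash
cat > h.py <<'E'
import numpy as np, cv2
from rig import camera_info
np.set_printoptions(precision=4,suppress=True)
def ray(n,px):
    c=camera_info(n);K=c["mtx"];T=np.array(c["cam_to_world"])
    d=T[:3,:3]@np.linalg.inv(K)@np.array([px[0],px[1],1.]);return T[:3,3],d
def onz(n,px,z):
    o,d=ray(n,px);return o+d*(z-o[2])/d[2]
def proj(n,p):
    c=camera_info(n);T=np.linalg.inv(c["cam_to_world"]);q=c["mtx"]@(T[:3,:3]@np.array(p)+T[:3,3]);return q[:2]/q[2]
E
python3 - <<'E'
from h import *
t=cv2.imread("pics/top0.png");s=cv2.imread("pics/side0.png")
a=cv2.resize(t[145:249,370:482],None,fx=3.5,fy=3.5,interpolation=cv2.INTER_CUBIC)
b=cv2.resize(t[145:249,162:284],None,fx=3.2,fy=3.2,interpolation=cv2.INTER_CUBIC)
c=cv2.resize(s[240:390,295:475],None,fx=2.2,fy=1.5)
H=364
b=cv2.resize(b,(390,364)); print(b.shape)
cv2.imwrite("pics/crop.png",np.hstack([a[:364],b]))
for n,p,z in [("loupe top",(445,183),.053),("tin",(442,213),.055),("weight",(420,198),.042),("tamper",(405,171),.073),("burr",(401,214),.027)]: print(n,onz("top",p,z))
for n,p,z in [("loupe s",(410,326),.053),("tin s",(353,330),.055),("burr",(334,294),.027)]: print(n,onz("side",p,z))
for n,p in [("tub FL",(383,152)),("tub FR",(473,158)),("tub NR",(469,242)),("tub NL",(375,234))]: print(n,onz("top",p,.065))
for n,p in [("caseNL",(191,240)),("NR",(272,231)),("lidhingeR",(267,180)),("lidhingeL",(183,194))]: print(n,onz("top",p,.062))
E
```

```text
(364, 390, 3)
loupe top [ 0.5574 -0.3166  0.053 ]
tin [ 0.4805 -0.3074  0.055 ]
weight [ 0.5188 -0.2555  0.042 ]
tamper [ 0.5811 -0.2115  0.073 ]
burr [ 0.4782 -0.2099  0.027 ]
loupe s [ 0.558  -0.3201  0.053 ]
tin s [ 0.4803 -0.3095  0.055 ]
burr [ 0.4807 -0.2136  0.027 ]
tub FL [ 0.6303 -0.1574  0.065 ]
tub FR [ 0.6214 -0.385   0.065 ]
tub NR [ 0.4098 -0.3699  0.065 ]
tub NL [ 0.4227 -0.1392  0.065 ]
caseNL [0.3951 0.3119 0.062 ]
NR [0.4229 0.1143 0.062 ]
lidhingeR [0.5502 0.1328 0.062 ]
lidhingeL [0.5086 0.3405 0.062 ]
```

View pics/crop.png

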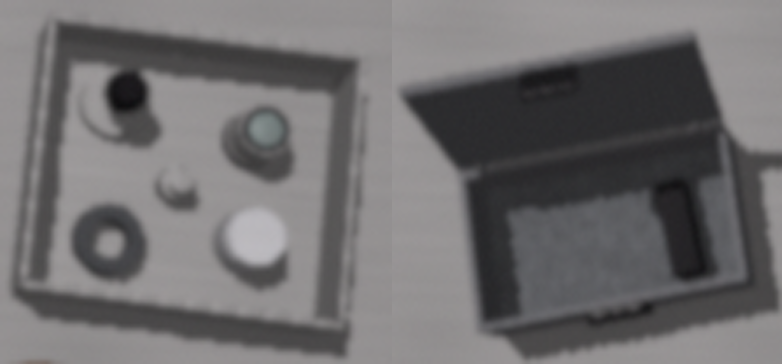

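The crop confirms it: the loupe, with a black ring and greenish lens, is at crop (266,128), i.e. top px (446,181.6). The case rim corners, lid edge and lamp at crop (684,229) are also clear.

Run:
```python
from h import *
from scipy.spatial.transform import Rotation as R
from scipy.optimize import brentq
print("loupe",onz("top",(446,181.6),.055))
px=[(191.1,238.7),(273.4,224.7),(265.2,181.3),(185.1,195.9)]
W=np.array([onz("top",p,.062)[:2] for p in px]); M=np.array([[-.0575,.105],[-.0575,-.105],[.0575,-.105],[.0575,.105]])
c=W.mean(0); U,S,V=np.linalg.svd((M-M.mean(0)).T@(W-c)); r=(U@V).T
print("case",c,np.degrees(np.arctan2(r[1,0],r[0,0])),"\nres",W-(M@r.T+c))
def cf(p): return r.T@(p[:2]-c)
print("lamp",cf(onz("top",(253.3,210.4),.039)))
# lid edge: intersect with y-planes in case frame: left y=+.105,right -.105
for p,y in [((165.4,171.6),.105),((255.8,155.3),-.105)]:
    f=lambda z:cf(onz("top",p,z))[1]-y
    z=brentq(f,.0,.4); q=cf(onz("top",p,z)); print("lid",q,z,"ang",np.degrees(np.arctan2(z-.062,.0575-q[0])),np.hypot(z-.062,.0575-q[0]))
for n,p,z in [("jar",(321,226),.15),("bowl",(317,175),.055),("smalljar",(287,261),.1),("bigjar",(384,264),.18)]:
    q=onz("top",p,z); print(n,q[:2],"case frame",cf(q))
```

```text
loupe [ 0.5607 -0.3186  0.055 ]
case [0.4719 0.2239] 12.012442386804585 
res [[ 0.0045 -0.0027]
 [ 0.001   0.0024]
 [-0.0032  0.004 ]
 [-0.0023 -0.0037]]
lamp [-0.0087 -0.0566]
lid [0.0932 0.105 ] 0.17876495108256393 ang 107.00642268904683 0.12210433226112975
lid [ 0.0817 -0.105 ] 0.22412643311986302 ang 98.50009321636071 0.16392706987477595
jar [ 0.4317 -0.0062] case frame [-0.0872 -0.2167]
bowl [0.5681 0.0079] case frame [ 0.0491 -0.2313]
smalljar [0.351  0.0714] case frame [-0.1499 -0.124 ]
bigjar [ 0.3507 -0.1454] case frame [-0.1954 -0.336 ]
```

Request:
{"fn": "carry_out", "kwargs": {
  "deltas": [
    [[0.1,-0.03,0,0,0,0,-1],[0.2,-0.06,0,0,0,0,-1],[0.3,-0.09,0,0,0,0,-1],[0.4,-0.12,0,0,0,0,-1],[0.5,-0.15,0,0,0,0,-0.6],[0.6,-0.18,0,0,0,0,-0.4],[0.7,-0.21,0,0,0,0,-0.4],[0.8,-0.24,0,0,0,0,-0.4],[0.9,-0.27,0,0,0,0,-0.4],[1,-0.3,0,0,0,0,-0.4]]
  ]
}}

```text
time_s: 0.93
position: [0.3408, -0.4923, 0.2227]
tcp_rot: [[0.939, 0.343, 0.0], [0.343, -0.939, -0.0], [0.0, 0.0, -1.0]]
force: [0.6, 0.5, -0.6]
opening: 0.717
grasp_force: 0.0
```

Request:
{"fn": "carry_out", "kwargs": {
  "deltas": [
    [[0.09,-0.03,0,0,0,0,-0.4],[0.18,-0.06,0,0,0,0,-0.4],[0.27,-0.09,0,0,0,0,-0.4],[0.36,-0.12,0,0,0,0,-0.4],[0.45,-0.15,0,0,0,0,-0.4],[0.54,-0.18,0,0,0,0,-0.4],[0.63,-0.21,0,0,0,0,-0.4],[0.72,-0.24,0,0,0,0,-0.4],[0.81,-0.27,0,0,0,0,-0.4],[0.88,-0.29,0,0,0,0,-0.4]]
  ]
}}

```text
time_s: 1.77
position: [0.4497, -0.4066, 0.2226]
tcp_rot: [[0.94, 0.342, 0.0], [0.342, -0.94, 0.0], [0.0, -0.0, -1.0]]
force: [0.1, -0.5, 0.2]
opening: 0.702
grasp_force: 0.0
```

Request:
{"fn": "carry_out", "kwargs": {
  "deltas": [
    [[0.09,-0.03,0,0,0,0,-0.4],[0.18,-0.06,0,0,0,0,-0.4],[0.27,-0.09,0,0,0,0,-0.4],[0.36,-0.12,0,0,0,0,-0.4],[0.45,-0.15,0,0,0,0,-0.4],[0.54,-0.18,0,0,0,0,-0.4],[0.63,-0.21,0,0,0,0,-0.4],[0.72,-0.24,0,0,0,0,-0.4],[0.88,-0.29,0,0,0,0,-0.4],[0.88,-0.29,0,0,0,0,-0.4]]
  ]
}}

```text
time_s: 2.6
position: [0.5611, -0.3188, 0.2226]
tcp_rot: [[0.939, 0.344, 0.003], [0.344, -0.939, 0.001], [0.003, -0.0, -1.0]]
force: [-0.6, 0.1, 0.6]
opening: 0.7
grasp_force: 0.0
```

Request:
{"fn": "carry_out", "kwargs": {
  "deltas": [
    [[0,0,0.1,0,0,0,-0.4],[0,0,0.2,0,0,0,-0.4],[0,0,0.3,0,0,0,-0.4],[0,0,0.4,0,0,0,-0.4],[0,0,0.5,0,0,0,-0.4],[0,0,0.6,0,0,0,-0.4],[0,0,0.7,0,0,0,-0.4],[0,0,0.8,0,0,0,-0.4],[0,0,0.9,0,0,0,-0.4],[0,0,0.9,0,0,0,-0.4]]
  ]
}}

```text
time_s: 3.43
position: [0.5559, -0.3203, 0.0844]
tcp_rot: [[0.94, 0.342, -0.005], [0.342, -0.94, 0.004], [-0.003, -0.005, -1.0]]
force: [-0.1, 1.1, 0.7]
opening: 0.7
grasp_force: 0.0
```

Run:
```python
from h import *
from rig import capture
s=capture("side"); cv2.imwrite("pics/g1.png",cv2.resize(s[200:400,280:500,::-1],None,fx=2.6,fy=2.6))
```

```text
(no output)
```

View pics/g1.png

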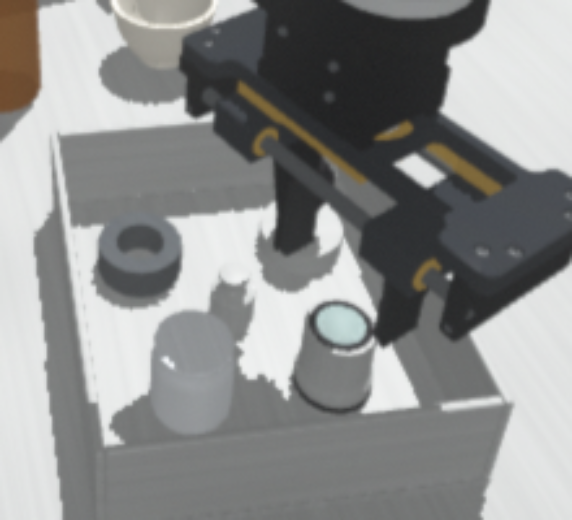

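The side crop shows the fingertips at crop (295,250) and (395,340), straddling the loupe with its lens at (342,325). The gap is clear, so I descend.

Request:
{"fn": "carry_out", "kwargs": {
  "deltas": [
    [[0,0,0.06,0,0,0,-0.4],[0,0,0.12,0,0,0,-0.4],[0,0,0.18,0,0,0,-0.4],[0,0,0.24,0,0,0,-0.4],[0,0,0.3,0,0,0,-0.4],[0,0,0.35,0,0,0,-0.4],[0,0,0.4,0,0,0,-0.4],[0,0,0.45,0,0,0,-0.4],[0,0,0.45,0,0,0,-0.4],[0,0,0.45,0,0,0,-0.4]]
  ]
}}

```text
time_s: 4.32
position: [0.5573, -0.3216, 0.0194]
tcp_rot: [[0.94, 0.342, -0.001], [0.342, -0.94, 0.001], [-0.001, -0.001, -1.0]]
force: [0.6, -0.8, -0.4]
opening: 0.702
grasp_force: 0.0
```

Request:
{"fn": "carry_out", "kwargs": {
  "deltas": [
    [[0,0,-0.03,0,0,0,-0.4],[0,0,-0.03,0,0,0,-0.2],[0,0,-0.03,0,0,0,0],[0,0,-0.03,0,0,0,0.2],[0,0,-0.03,0,0,0,0.4],[0,0,-0.03,0,0,0,0.6],[0,0,-0.03,0,0,0,0.8],[0,0,-0.03,0,0,0,1],[0,0,-0.03,0,0,0,1],[0,0,-0.03,0,0,0,1]]
  ]
}}

```text
time_s: 5.15
position: [0.5576, -0.3217, 0.0248]
tcp_rot: [[0.94, 0.342, -0.0], [0.342, -0.94, 0.0], [0.0, -0.0, -1.0]]
force: [-0.8, 1.7, 3.4]
opening: 0.423
grasp_force: 30.0
```

Request:
{"fn": "carry_out", "kwargs": {
  "deltas": [
    [[0,0,-0.03,0,0,0,1],[0,0,-0.08,0,0,0,1],[0,0,-0.14,0,0,0,1],[0,0,-0.22,0,0,0,1],[0,0,-0.32,0,0,0,1],[0,0,-0.43,0,0,0,1],[0,0,-0.55,0,0,0,1],[0,0,-0.67,0,0,0,1],[0,0,-0.8,0,0,0,1],[0,0,-0.92,0,0,0,1]]
  ]
}}

```text
time_s: 5.98
position: [0.5578, -0.3219, 0.165]
tcp_rot: [[0.94, 0.342, 0.001], [0.342, -0.94, -0.001], [0.001, 0.002, -1.0]]
force: [0.5, -0.6, -1.3]
opening: 0.42
grasp_force: 30.0
```

Request:
{"fn": "carry_out", "kwargs": {
  "deltas": [
    [[0.005,-0.03,-0.1,0,0,0,1],[0.015,-0.09,-0.2,0,0,0,1],[0.03,-0.18,-0.3,0,0,0,1],[0.05,-0.28,-0.4,0,0,0,1],[0.07,-0.39,-0.48,0,0,0,1],[0.09,-0.5,-0.53,0,0,0,1],[0.11,-0.62,-0.55,0,0,0,1],[0.13,-0.73,-0.55,0,0,0,1],[0.15,-0.84,-0.55,0,0,0,1],[0.17,-0.95,-0.55,0,0,0,1]]
  ]
}}

```text
time_s: 6.82
position: [0.5319, -0.1771, 0.2443]
tcp_rot: [[0.94, 0.342, -0.002], [0.342, -0.94, 0.001], [-0.001, -0.001, -1.0]]
force: [-0.3, 0.5, -0.8]
opening: 0.423
grasp_force: 30.0
```

Request:
{"fn": "carry_out", "kwargs": {
  "deltas": [
    [[0.017,-0.1,0,0,0,0,1],[0.034,-0.2,0,0,0,0,1],[0.051,-0.3,0,0,0,0,1],[0.068,-0.4,0,0,0,0,1],[0.085,-0.5,0,0,0,0,1],[0.1,-0.6,0,0,0,0,1],[0.12,-0.7,0,0,0,0,1],[0.135,-0.8,0,0,0,0,1],[0.15,-0.9,0,0,0,0,1],[0.17,-1,0,0,0,0,1]]
  ]
}}

```text
time_s: 7.65
position: [0.5051, -0.0281, 0.2451]
tcp_rot: [[0.94, 0.342, 0.0], [0.342, -0.94, -0.0], [-0.0, 0.0, -1.0]]
force: [-0.8, 0.4, -0.3]
opening: 0.423
grasp_force: 30.0
```

Request:
{"fn": "carry_out", "kwargs": {
  "deltas": [
    [[0.017,-0.1,0,0,0,0,1],[0.034,-0.2,0,0,0,0,1],[0.051,-0.3,0,0,0,0,1],[0.068,-0.4,0,0,0,0,1],[0.085,-0.5,0,0,0,0,1],[0.1,-0.6,0,0,0,0.005,1],[0.12,-0.7,0,0,0,0.01,1],[0.135,-0.8,0,0,0,0.015,1],[0.15,-0.9,0,0,0,0.02,1],[0.17,-0.95,0,0,0,0.022,1]]
  ]
}}

```text
time_s: 8.48
position: [0.4795, 0.1152, 0.2451]
tcp_rot: [[0.978, 0.209, -0.001], [0.209, -0.978, 0.001], [-0.001, -0.001, -1.0]]
force: [-0.2, -0.1, -1.7]
opening: 0.421
grasp_force: 30.0
```

Request:
{"fn": "carry_out", "kwargs": {
  "deltas": [
    [[0,-0.1,0,0,0,0,1],[0,-0.2,0,0,0,0,1],[0.01,-0.3,0,0,0,0,1],[0.01,-0.4,0,0,0,0,1],[0.02,-0.5,0,0,0,0,1],[0.02,-0.6,0,0,0,0,1],[0.03,-0.7,0,0,0,0,1],[0.03,-0.8,0,0,0,0,1],[0.035,-0.9,0,0,0,0,1],[0.035,-0.9,0,0,0,0,1]]
  ]
}}

```text
time_s: 9.32
position: [0.4568, 0.2489, 0.2451]
tcp_rot: [[0.977, 0.211, 0.0], [0.211, -0.977, 0.001], [0.0, -0.001, -1.0]]
force: [0.3, -0.1, -1.0]
opening: 0.423
grasp_force: 30.0
```

Request:
{"fn": "carry_out", "kwargs": {
  "deltas": [
    [[0,0,0.08,0,0,0,1],[0,0,0.16,0,0,0,1],[0,0,0.25,0,0,0,1],[0,0,0.35,0,0,0,1],[0,0,0.45,0,0,0,1],[0,0,0.55,0,0,0,1],[0,0,0.65,0,0,0,1],[0,0,0.7,0,0,0,1],[0,0,0.73,0,0,0,1],[0,0,0.73,0,0,0,1]]
  ]
}}

```text
time_s: 10.15
position: [0.4573, 0.246, 0.1349]
tcp_rot: [[0.978, 0.209, -0.001], [0.209, -0.978, -0.001], [-0.002, 0.0, -1.0]]
force: [-1.1, 0.3, -0.9]
opening: 0.418
grasp_force: 30.0
```

Run:
```python
from h import *
from rig import capture
s=capture("side"); t=capture("top")
a=cv2.resize(s[60:220,200:360,::-1],(400,400)); b=cv2.resize(t[140:260,155:285,::-1],(400,400))
cv2.imwrite("pics/p1.png",np.hstack([a,b]))
```

```text
(no output)
```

View pics/p1.png

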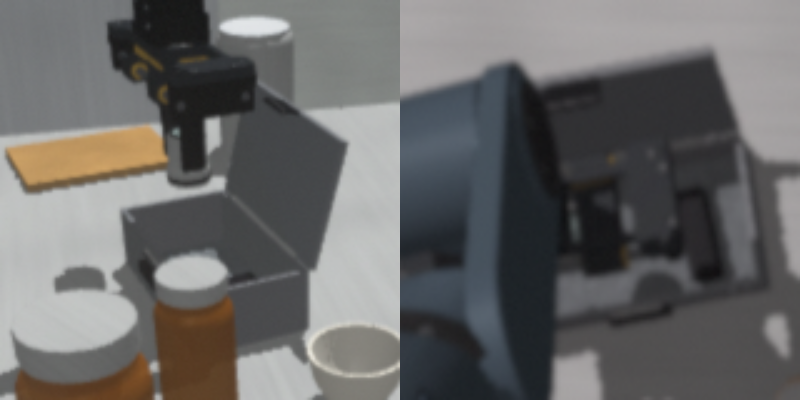

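The loupe is held upright over the case at left px (188,165), clear of the lid and the lamp. Lowering.

Request:
{"fn": "carry_out", "kwargs": {
  "deltas": [
    [[0,0,0.08,0,0,0,1],[0,0,0.16,0,0,0,1],[0,0,0.25,0,0,0,1],[0,0,0.34,0,0,0,1],[0,0,0.43,0,0,0,1],[0,0,0.52,0,0,0,1],[0,0,0.59,0,0,0,1],[0,0,0.65,0,0,0,1],[0,0,0.69,0,0,0,1],[0,0,0.7,0,0,0,1]]
  ]
}}

```text
time_s: 11.08
position: [0.4576, 0.2462, 0.0299]
tcp_rot: [[0.978, 0.209, -0.001], [0.209, -0.978, -0.0], [-0.001, 0.0, -1.0]]
force: [0.9, -0.1, -0.9]
opening: 0.423
grasp_force: 30.0
```

Request:
{"fn": "carry_out", "kwargs": {
  "deltas": [
    [[0,0,0.003,0,0,0,1],[0,0,0.006,0,0,0,1],[0,0,0.009,0,0,0,1],[0,0,0.012,0,0,0,1],[0,0,0.015,0,0,0,1],[0,0,0.018,0,0,0,1],[0,0,0.02,0,0,0,1],[0,0,0.022,0,0,0,1],[0,0,0.022,0,0,0,1],[0,0,0.022,0,0,0,1]]
  ]
}}

```text
time_s: 11.92
position: [0.4577, 0.2463, 0.0272]
tcp_rot: [[0.978, 0.209, -0.0], [0.209, -0.978, 0.0], [-0.0, -0.0, -1.0]]
force: [-0.3, -0.1, -0.0]
opening: 0.424
grasp_force: 30.0
```

Request:
{"fn": "carry_out", "kwargs": {
  "deltas": [
    [[0,0,0.002,0,0,0,1],[0,0,0.004,0,0,0,1],[0,0,0.006,0,0,0,1],[0,0,0.008,0,0,0,1],[0,0,0.01,0,0,0,1],[0,0,0.012,0,0,0,1],[0,0,0.014,0,0,0,1],[0,0,0.014,0,0,0,1],[0,0,0.014,0,0,0,1],[0,0,0.014,0,0,0,1]]
  ]
}}

```text
time_s: 12.75
position: [0.4577, 0.2463, 0.0252]
tcp_rot: [[0.978, 0.209, 0.0], [0.209, -0.978, 0.0], [0.0, -0.0, -1.0]]
force: [-0.6, -0.6, -0.7]
opening: 0.425
grasp_force: 30.0
```

Request:
{"fn": "carry_out", "kwargs": {
  "deltas": [
    [[0,0,0.001,0,0,0,1],[0,0,0.002,0,0,0,1],[0,0,0.003,0,0,0,1],[0,0,0.004,0,0,0,1],[0,0,0.005,0,0,0,1],[0,0,0.006,0,0,0,1],[0,0,0.006,0,0,0,1],[0,0,0.006,0,0,0,1],[0,0,0.006,0,0,0,1],[0,0,0.006,0,0,0,1]]
  ]
}}

```text
time_s: 13.58
position: [0.4578, 0.2463, 0.0248]
tcp_rot: [[0.978, 0.209, 0.0], [0.209, -0.978, 0.0], [0.0, -0.0, -1.0]]
force: [-1.6, -0.9, 5.8]
opening: 0.419
grasp_force: 30.0
```

Request:
{"fn": "carry_out", "kwargs": {
  "deltas": [
    [[0,0,0,0,0,0,0.15],[0,0,0,0,0,0,0.1],[0,0,0,0,0,0,0.05],[0,0,0,0,0,0,0],[0,0,0,0,0,0,-0.1],[0,0,0,0,0,0,-0.2],[0,0,0,0,0,0,-0.3],[0,0,0,0,0,0,-0.4],[0,0,0,0,0,0,-0.4],[0,0,0,0,0,0,-0.4]]
  ]
}}

```text
time_s: 14.42
position: [0.4578, 0.2463, 0.0242]
tcp_rot: [[0.978, 0.209, 0.0], [0.209, -0.978, 0.0], [0.0, -0.0, -1.0]]
force: [-0.3, 0.1, 0.3]
opening: 0.687
grasp_force: 0.0
```

Request:
{"fn": "carry_out", "kwargs": {
  "deltas": [
    [[0,0,-0.04,0,0,0,-0.4],[0,0,-0.1,0,0,0,-0.4],[0,0,-0.18,0,0,0,-0.4],[0,0,-0.28,0,0,0,-0.4],[0,0,-0.4,0,0,0,-0.4],[0,0,-0.52,0,0,0,-0.4],[0,0,-0.64,0,0,0,-0.4],[0,0,-0.76,0,0,0,-0.4],[0,0,-0.88,0,0,0,-0.4],[0,0,-1,0,0,0,-0.4]]
  ]
}}

```text
time_s: 15.25
position: [0.4575, 0.2462, 0.1762]
tcp_rot: [[0.978, 0.209, 0.001], [0.209, -0.978, 0.0], [0.001, -0.0, -1.0]]
force: [-0.3, 0.3, -0.4]
opening: 0.7
grasp_force: 0.0
```

Request:
{"fn": "carry_out", "kwargs": {
  "deltas": [
    [[0,0,-0.1,0,0,0,-0.4],[0,0,-0.2,0,0,0,-0.2],[0,0,-0.3,0,0,0,0],[0,0,-0.4,0,0,0,0.3],[0,0,-0.5,0,0,0,0.6],[0,0,-0.6,0,0,0,1],[0,0,-0.65,0,0,0,1],[0,0,-0.7,0,0,0,1],[0,0,-0.7,0,0,0,1],[0,0,-0.7,0,0,0,1]]
  ]
}}

```text
time_s: 16.08
position: [0.4575, 0.2462, 0.2793]
tcp_rot: [[0.978, 0.209, 0.0], [0.209, -0.978, 0.0], [0.0, 0.0, -1.0]]
force: [0.1, 0.0, 0.1]
opening: 0.104
grasp_force: 0.0
```

Run:
```python
from h import *
from rig import capture
s=capture("side"); t=capture("top")
a=cv2.resize(s[60:220,200:360,::-1],(400,400)); b=cv2.resize(t[140:260,155:285,::-1],(400,400))
cv2.imwrite("pics/p2.png",np.hstack([a,b]))
```

```text
(no output)
```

View pics/p2.png

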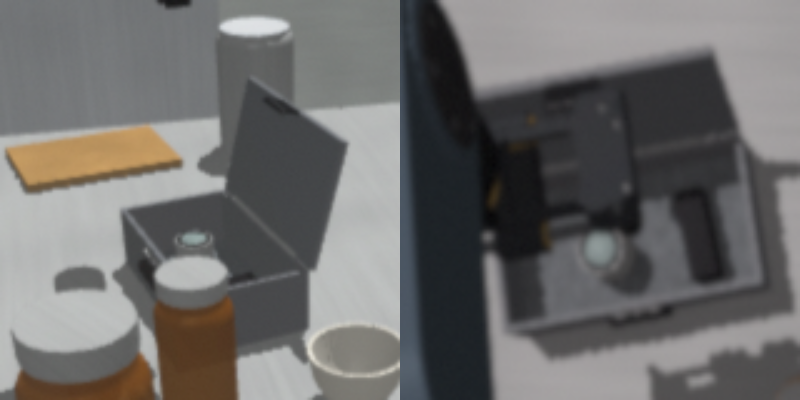

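The loupe stands upright in the case at left px (193,242), with the lid open and clear. Next I go behind the lid to push it closed.

Request:
{"fn": "carry_out", "kwargs": {
  "deltas": [
    [[0.1,0.02,0,0,0,0,1],[0.2,0.03,0,0,0,0,1],[0.3,0.05,0,0,0,0,1],[0.4,0.06,0,0,0,0,1],[0.5,0.08,0,0,0,0,1],[0.6,0.1,0,0,0,0,1],[0.7,0.12,0,0,0,0,1],[0.8,0.14,0,0,0,0,1],[0.9,0.16,0,0,0,0,1],[1,0.165,0,0,0,0,1]]
  ]
}}

```text
time_s: 17.02
position: [0.6099, 0.2529, 0.2777]
tcp_rot: [[0.978, 0.209, -0.003], [0.209, -0.978, -0.001], [-0.003, 0.0, -1.0]]
force: [-0.3, -0.1, 0.0]
opening: 0.004
grasp_force: 0.0
```

Request:
{"fn": "carry_out", "kwargs": {
  "deltas": [
    [[0,0,0.08,0,0,0,1],[0,0,0.18,0,0,0,1],[0,0,0.28,0,0,0,1],[0,0,0.38,0,0,0,1],[0,0,0.48,0,0,0,1],[0,0,0.58,0,0,0,1],[0,0,0.68,0,0,0,1],[0,0,0.78,0,0,0,1],[0,0,0.88,0,0,0,1],[0,0,0.94,0,0,0,1]]
  ]
}}

```text
time_s: 17.85
position: [0.6079, 0.253, 0.1351]
tcp_rot: [[0.978, 0.209, -0.005], [0.209, -0.978, -0.001], [-0.005, 0.0, -1.0]]
force: [0.3, -0.2, 0.2]
opening: 0.007
grasp_force: 0.0
```

Run:
```python
from h import *
from rig import capture
s=capture("side")
cv2.imwrite("pics/l1.png",cv2.resize(s[60:220,200:400,::-1],(500,400)))
```

```text
(no output)
```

View pics/l1.png

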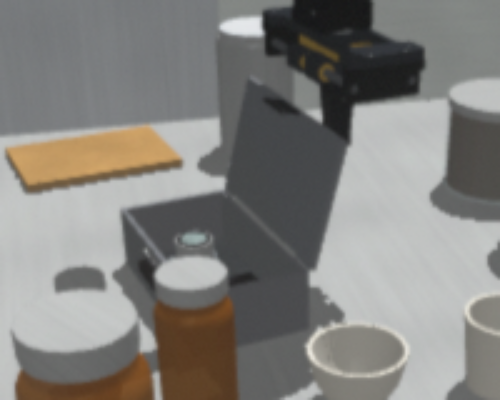

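The closed fingers are behind the lid at px (337,120), with the body above its edge. Sweeping the lid shut.

Request:
{"fn": "carry_out", "kwargs": {
  "deltas": [
    [[-0.08,0,0,0,0,0,1],[-0.16,0,0,0,0,0,1],[-0.24,0,0,0,0,0,1],[-0.32,0,0,0,0,0,1],[-0.39,0,0,0,0,0,1],[-0.46,0,-0.01,0,0,0,1],[-0.53,0,-0.03,0,0,0,1],[-0.6,0,-0.04,0,0,0,1],[-0.67,0,-0.05,0,0,0,1],[-0.73,0,-0.06,0,0,0,1]]
  ]
}}

```text
time_s: 18.73
position: [0.5021, 0.2305, 0.1477]
tcp_rot: [[0.978, 0.209, 0.001], [0.209, -0.978, 0.0], [0.001, -0.0, -1.0]]
force: [2.3, 0.0, -1.1]
opening: 0.008
grasp_force: 0.6
```

Request:
{"fn": "carry_out", "kwargs": {
  "deltas": [
    [[-0.06,0,0.02,0,0,0,1],[-0.13,0,0.04,0,0,0,1],[-0.19,0,0.065,0,0,0,1],[-0.25,0,0.1,0,0,0,1],[-0.3,0,0.13,0,0,0,1],[-0.35,0,0.165,0,0,0,1],[-0.4,0,0.21,0,0,0,1],[-0.44,0,0.26,0,0,0,1],[-0.48,0,0.31,0,0,0,1],[-0.48,0,0.32,0,0,0,1]]
  ]
}}

```text
time_s: 19.57
position: [0.429, 0.2148, 0.0979]
tcp_rot: [[0.978, 0.209, -0.006], [0.209, -0.978, -0.001], [-0.006, 0.0, -1.0]]
force: [-0.1, -0.1, 0.7]
opening: 0.009
grasp_force: 0.3
```

Request:
{"fn": "carry_out", "kwargs": {
  "deltas": [
    [[-0.01,0,0.02,0,0,0,1],[-0.02,0,0.04,0,0,0,1],[-0.03,0,0.06,0,0,0,1],[-0.035,0,0.08,0,0,0,1],[-0.035,0,0.1,0,0,0,1],[-0.035,0,0.115,0,0,0,1],[-0.035,0,0.125,0,0,0,1],[-0.035,0,0.13,0,0,0,1],[-0.035,0,0.135,0,0,0,1],[-0.035,0,0.135,0,0,0,1]]
  ]
}}

```text
time_s: 20.4
position: [0.4266, 0.2143, 0.0793]
tcp_rot: [[0.978, 0.209, -0.001], [0.209, -0.978, -0.0], [-0.001, 0.0, -1.0]]
force: [-2.1, -1.6, 4.5]
opening: 0.003
grasp_force: 2.1
```

Contact at the catch. Pressing down gradually.

Request:
{"fn": "carry_out", "kwargs": {
  "deltas": [
    [[0,0,0.006,0,0,0,1],[0,0,0.012,0,0,0,1],[0,0,0.018,0,0,0,1],[0,0,0.024,0,0,0,1],[0,0,0.03,0,0,0,1],[0,0,0.036,0,0,0,1],[0,0,0.042,0,0,0,1],[0,0,0.048,0,0,0,1],[0,0,0.054,0,0,0,1],[0,0,0.054,0,0,0,1]]
  ]
}}

```text
time_s: 21.23
position: [0.4276, 0.2145, 0.0707]
tcp_rot: [[0.978, 0.209, 0.001], [0.209, -0.978, 0.0], [0.001, -0.0, -1.0]]
force: [0.0, -0.2, -0.9]
opening: 0.008
grasp_force: 0.0
```

Request:
{"fn": "carry_out", "kwargs": {
  "deltas": [
    [[0,0,0.003,0,0,0,1],[0,0,0.006,0,0,0,1],[0,0,0.009,0,0,0,1],[0,0,0.012,0,0,0,1],[0,0,0.014,0,0,0,1],[0,0,0.016,0,0,0,1],[0,0,0.018,0,0,0,1],[0,0,0.018,0,0,0,1],[0,0,0.018,0,0,0,1],[0,0,0.018,0,0,0,1]]
  ]
}}

```text
time_s: 22.07
position: [0.4276, 0.2145, 0.07]
tcp_rot: [[0.978, 0.209, 0.002], [0.209, -0.978, 0.0], [0.002, 0.0, -1.0]]
force: [-3.2, -0.5, 17.9]
opening: 0.006
grasp_force: 8.8
```

The lid is solid against 18 N at z = 0.070, exactly the shut height. Retreating up.

Request:
{"fn": "carry_out", "kwargs": {
  "deltas": [
    [[0,0,-0.05,0,0,0,1],[0,0,-0.12,0,0,0,1],[0,0,-0.2,0,0,0,1],[0,0,-0.3,0,0,0,1],[0,0,-0.4,0,0,0,1],[0,0,-0.5,0,0,0,1],[0,0,-0.6,0,0,0,1],[0,0,-0.7,0,0,0,1],[0,0,-0.8,0,0,0,1],[0,0,-0.9,0,0,0,1]]
  ]
}}

```text
time_s: 22.9
position: [0.4269, 0.2144, 0.2039]
tcp_rot: [[0.978, 0.209, -0.0], [0.209, -0.978, 0.0], [-0.0, -0.0, -1.0]]
force: [-0.6, -0.3, -0.3]
opening: 0.006
grasp_force: 0.0
```

Request:
{"fn": "carry_out", "kwargs": {
  "deltas": [
    [[0,0,-0.05,0,0,0,1],[0,0,-0.1,0,0,0,1],[0,0,-0.15,0,0,0,1],[0,0,-0.15,0,0,0,1],[0,0,-0.15,0,0,0,1],[0,0,-0.15,0,0,0,1],[0,0,-0.15,0,0,0,1],[0,0,-0.15,0,0,0,1],[0,0,-0.15,0,0,0,1],[0,0,-0.15,0,0,0,1]]
  ]
}}

```text
time_s: 23.73
position: [0.4268, 0.2143, 0.2254]
tcp_rot: [[0.978, 0.209, -0.001], [0.209, -0.978, -0.0], [-0.001, -0.0, -1.0]]
force: [0.1, 0.1, -0.8]
opening: 0.007
grasp_force: 0.0
```

Run:
```python
from h import *
from rig import capture
cv2.imwrite("pics/end.png",capture("side")[:,:,::-1])
```

```text
(no output)
```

View pics/end.png

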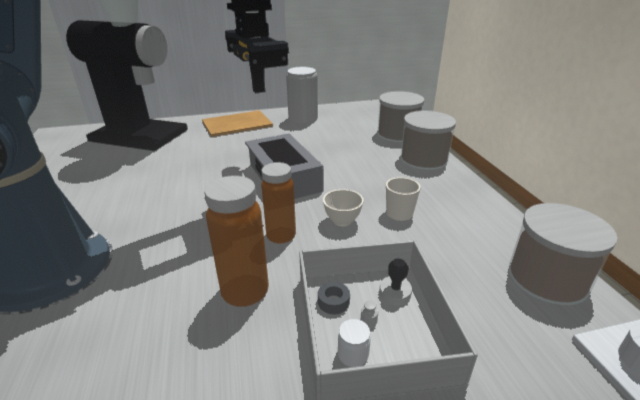

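The case at px (285,165) is shut flat; the dark patch on the lid is the gripper's shadow. Everything else stands where it began, so I hand in.

```bash
python3 -c "
from rig import job; print(job.hand_in())"
```

```text
the job is handed in; nothing more can be done
None
```

The job is handed in, with no verdict returned: the loupe was set down upright in the case, the lid was pressed past its catch to the shut height and held under 18 N, and everything else looks unmoved in the last picture.

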